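# Set the cutting tractor to its third speed and engage the clutch

## Robot

A 6-joint arm with a two-finger parallel gripper is mounted at the origin on the work surface. World frame = base frame: x ahead of the robot, y to its left, z up, the work surface at z = 0. Lengths are in mm, angles in rad, forces in N, time in s.
With the tool pointing down it reaches from about 350 to 975 mm from the base axis. Payload 7.1 kg.
Tool frame: the origin (TCP) lies between the finger pads; the fingertips stand 8 mm ahead of it and the grasp point (between the pads) lies 11 mm behind it; x points along the fingers, y is the direction in which the jaws open and shut, and the axes are right-handed (so a half turn about x gives the same grasp; the last joint's range is limited). The gripper opens to 88 mm and grips with 3 to 60 N. Pads are 20 mm wide; open, the fingers measure 115 mm over their backs; the gripper's body (75 mm by 178 mm) begins 61 mm behind the grasp point.
Start: joints at [1.112, 0.423, 1.63, -0, 1.089, -0.019], TCP at [266.067, 565.52, 230.675] pointing down, gripper open.
Joint ranges: [-3, 3], [-0.9, 2.11], [0.09, 2.58], [-1.31, 4.45], [0.11, 2.69], [-2.54, 2.54]. Speed limits (rad/s): [2.39, 2.39, 3.01, 3.14, 3.14, 3.14].

## Interface

Orientations are given as a rotation vector (axis times angle).
In Python, from workcell import ctrl gives the robot as it stands.
- The arm moves only by the tool apply_moves, never from a script. Its argument "increments" is a list of rows, each an object with "gripper": the opening in per cent of the stroke, from 0 (shut) to 100 (fully open); "delta_pos": the shift along the tool's x, y, z in cm, a list of three; "dr": the turn, a rotation vector about the tool's x, y, z in rad, a list of three. In form: [{"gripper": gripper, "delta_pos": [dx, dy, dz], "dr": [ax, ay, az]}, ...]. A call has exactly 5 rows; each row shifts and turns the commanded pose from where the row before left it, along the tool's axes as they then stand; what a row does not reach is not made up. A row lasts 1/12 s, in which the tool goes at most 41.7 mm and 7.16 degrees, less where a joint would pass 70% of its speed; a pose out of reach is approached as far as the arm can. A call with a gripper value outside its range is refused whole. The fingers move at their own pace and stop on an object; the grip force is fixed at half the most. Time passes only in rows, so rows that do not move let the fingers close, or fill a call up. It gives the time, the measured TCP pose, the force and the opening at its end, in the units of the state.
- ctrl.get_obs(): the state, without advancing time (a new reading comes with each control period).
- ctrl.get_image(name): name is "scene" or "top"; returns a dict with "img" (384x512x3 uint8, red, green, blue), "range_z" (384x512 float32, mm along the optical axis (not along the pixel's ray), 0 where there is no reading), "mtx" (3x3 intrinsics, pixels), "rvec" (rotation vector, rad) and "tvec" (3), from world to camera coordinates, as OpenCV has them. Camera axes: x right, y down, z forward; pixel columns grow to the right and rows downward; lengths in mm; the calibration is good to about 2 mm. A picture is of the moment at which its call begins.
- ctrl.close_job(): hands the job in, once; it reports no verdict.
The state is a dict: "t": time; "qpos": joint angles; "qvel": joint speeds; "joint_torque": joint torques, N m; "ee_pos": TCP position; "orientation": TCP orientation; "ft_force": force on the tool from outside, world axes, zero at the start; "moment": the same for the moment, N m; "width": finger opening in mm.
Only numpy, scipy, OpenCV 4.12 (cv2) and the standard library are available. Lean on these libraries where they do the work, as an engineer would, in place of code of your own. Each camera call takes 0.05 s, during which the arm holds its last target. There are 200 camera calls.

## Task

Get the cutting tractor ready to run: with a fingertip, gently push its yellow speed lever out of the home position, click by click, and leave it resting in the third click (home does not count), never running past it. Then push the red clutch lever all the way over to its other side. Only push the levers, do not pinch them, and leave the nozzle, spanner, tin and bush where they are.

Things in the scene. Friction and masses are not known exactly. Their poses are not given: they have to be found in the camera images.
- tractor: Grey cutting tractor, fixed to the bench, 200 x 360 mm. Origin: centre of its underside, at bench height; z up, y along its length (the speed lever slides to +y), x away from the robot's side. Flat aluminium deck 130 mm up, x -100..100, y -180..180 mm. A steel torch post 20 mm thick, 75 mm high stands on the deck at x 78, y 20 mm, with a bar and torch reaching out to +x 210 mm.
- speed_top (a point): Centre of the top of the speed lever's yellow grip, 50 mm above the deck. The grip is an upright block 26 mm (tractor's x) x 12 mm (tractor's y, the sliding direction) x 42 mm high, its underside 8 mm above the deck. Axes parallel to the tractor's.
- speed_lever (a joint): Speed lever's travel in m along the tractor's +y: 0 = home stop, where it starts; clicks (sprung notches) at 0.02, 0.04, 0.06, 0.08, 0.10. Leaving a notch takes a push rising to 3 to 6 N (varies); past the crest, 10 mm on, it snaps ahead into the next notch, up to 10 mm away from the finger, and the force falls to nothing. Let go within 8 mm of a notch, it springs back to it.
- clutch (a joint): Clutch lever angle in rad about the tractor's y: it leans 0.5 rad towards the tractor's -x (the robot's side) at 0 and 0.5 rad towards +x at 1.0, the end stop (all the way over). It starts at 0 to 0.2 and stays where it is left; the push at the knob takes 1 to 2 N.
- clutch_tip (a point): Centre of the clutch lever's red ball knob, 26 mm in diameter, 60 mm from the pivot on a rod 10 mm thick; 75 mm above the deck at either end of its swing, 82 mm half-way.
- nozzle: Loose brass nozzle, 22 mm in diameter, 42 mm high, standing on the tractor's deck near the side towards the robot. Leave alone. Origin: centre of its underside.
- spanner: Loose steel spanner about 170 mm long, lying on the bench beside the clutch end of the tractor. Leave alone.
- tin: Loose tin with a paper label and a red cap, 60 mm in diameter, 70 mm high, standing on the bench beyond the speed-lever end of the tractor. Leave alone. Origin: centre of its underside.
- bush: Loose steel flanged bush, 48 mm in diameter, 40 mm high, standing on the bench beyond the speed-lever end of the tractor. Leave alone. Origin: centre of its underside.
- clutch_pivot (a point): Pivot of the clutch lever, on the tractor at x 0, y 110 mm, 22 mm above the deck, in a dark block 70 mm (tractor's x) x 50 mm, 25 mm high (35 mm at the pivot barrel). Axes parallel to the tractor's.
- third_click (a point): Point on the deck under the speed lever's centre when it rests in the third click (tractor's x 0, y -80 mm); home is 60 mm from it towards the tractor's -y. Each click has a black mark on the deck, home a wider blue one.

How it is judged (in metres and radians):
On the way, in this order (a step that is already met when the one before it is completed fails the run):
1. the speed lever rests in the third click (value of joint speed_lever between 0.057 and 0.063 m and contact force between the fingers and speed_lever_c0 below 0.5 N), for 0.2 s.
2. the clutch lever has been pushed all the way over (value of joint clutch above 0.9 rad), for 0.1 s.
At the end, for the whole second after the job is handed in: The speed lever rests in its third click (0.060 m, within 3 mm), the clutch lever is over at its far stop (above 0.9 rad of 1.0), both still, and the nozzle, spanner, tin and bush are within 20 mm of where they were (value of joint speed_lever between 0.057 and 0.063 m and value of joint clutch above 0.9 rad and velocity of joint speed_lever between -0.01 and 0.01 m/s and velocity of joint clutch between -0.1 and 0.1 rad/s and distance of each of nozzle, spanner, tin, bush from where it was at the start of the episode below 0.02 m); the robot touches nothing.
It fails at once if the speed lever ran past the third click (over the crest towards the fourth) (value of joint speed_lever above 0.07 m).
It fails at once if the speed lever was pinched or forced (more than 25 N) (contact force between the fingers and speed_lever_c0 above 25 N).
It fails at once if the clutch lever was pinched or forced (more than 40 N) (contact force between the fingers and clutch_c0 above 40 N or contact force between the fingers and clutch_c1 above 40 N).
It fails at once if a bystander was pushed or lifted (distance of any of nozzle, spanner, tin, bush from where it was at the start of the episode above 0.02 m).
It also fails if it takes over 64 s, if anything falls off the work surface, if the arm or the gripper's body presses on something with over 40 N, if the wrist force passes 120 N, or if a joint passes its speed limit or range.

## Working session

There is one attempt and no reset: what is moved stays moved. The work goes in short steps, Python scripts to look and compute and a tool call to move; the robot and the scene stay as the last step left them, time stands still between calls to the robot, and variables do not carry over. Pictures are saved under pics/ and viewed, about 8 in all and at most 12, crops included, and the job is handed in when it is done.

Besides the shell and the picture viewer there is one more tool, called by a JSON object that holds its "method" and its "body". apply_moves: Moves the arm, as the interface text tells. Its arguments: {"type":"object","properties":{"increments":{"type":"array","items":{"type":"object","properties":{"gripper":{"type":"number"},"delta_pos":{"type":"array","items":{"type":"number"}},"dr":{"type":"array","items":{"type":"number"}}}}}},"required":["increments"]}

```bash
ls; mkdir -p pics; python3 - <<'E'
from workcell import ctrl
import cv2,numpy as np
for n in("scene","top"):
    d=ctrl.get_image(n); cv2.imwrite(f"pics/{n}0.png",d["img"][:,:,::-1]); np.savez(f"{n}0.npz",**d)
    R=cv2.Rodrigues(np.array(d["rvec"]))[0]; print(n,-R.T@np.array(d["tvec"]).ravel(),R[2])
o=ctrl.get_obs();print(o)
E
```

```text
pics
scene [1200.41452425 -411.92066757  953.02126825] [-0.55329883  0.39919593 -0.73109713]
top [ 403.62760236   25.1207691  1031.48536046] [ 0.1683432   0.02227837 -0.98547666]
{'t': 0.1, 'qpos': array([ 1.11197385e+00,  4.23772183e-01,  1.63058129e+00,  9.46351186e-06,
        1.08859119e+00, -1.89852350e-02]), 'qvel': array([ 2.72986336e-04, -9.06177091e-04, -6.00448421e-04,  4.71570462e-05,
        1.62989839e-04, -2.40812511e-04]), 'joint_torque': array([-1.15542571e-04, -5.45617962e+01, -2.74325198e+01,  6.44352240e-02,
        1.88091741e-02, -1.16736726e-05]), 'ee_pos': array([265.8761698 , 565.10384991, 229.98725888]), 'orientation': array([ 0.34392466,  1.54346158, -0.34599871]), 'ft_force': array([0.31659588, 0.76190902, 0.13797841]), 'moment': array([ 0.00610516, -0.07250796, -0.00391119]), 'width': 87.9732329928974}
```

View pics/top0.png

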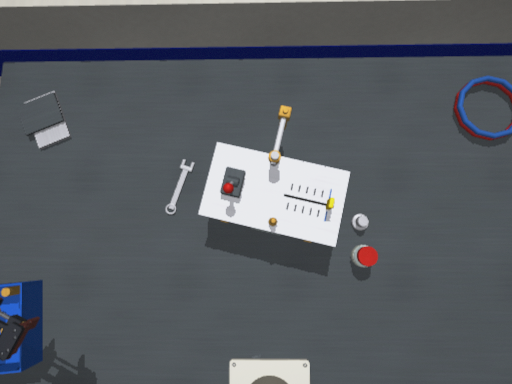

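View pics/scene0.png

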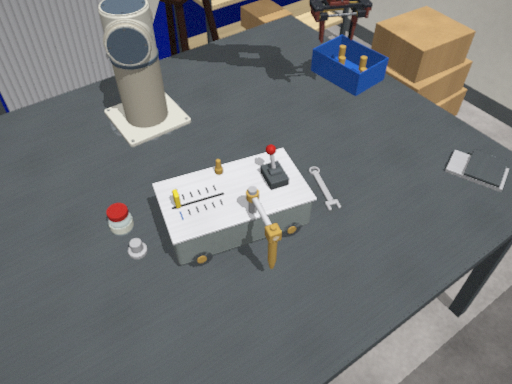

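The top view shows the deck with corners near (217,145), (349,182), (340,242) and (201,214). The yellow lever is at (331,203) beside the blue home mark, the red knob at (229,188), the nozzle at (273,221) and the torch post at (275,157). Next I measure these from depth.

```bash
cat > h.py <<'E'
import cv2,numpy as np
def cloud(d):
    R=cv2.Rodrigues(np.array(d["rvec"]))[0]; t=np.array(d["tvec"]).ravel(); K=np.array(d["mtx"]); z=d["range_z"]
    v,u=np.mgrid[:384,:512]; c=np.stack([(u-K[0,2])/K[0,0]*z,(v-K[1,2])/K[1,1]*z,z],-1)
    return (c-t)@R
def hsv(d): return cv2.cvtColor(d["img"],cv2.COLOR_RGB2HSV)
def yel(H): return (abs(H[...,0].astype(int)-28)<4)&(H[...,1]>180)&(H[...,2]>100)
def red(H): return ((H[...,0]<6)|(H[...,0]>174))&(H[...,1]>180)&(H[...,2]>60)
E
python3 - <<'E'
from h import *
np.set_printoptions(precision=1,suppress=True)
for n in("top","scene"):
    d=dict(np.load(n+"0.npz"));P=cloud(d);H=hsv(d)
    inw=(P[...,0]>300)&(P[...,0]<800)&(P[...,1]>-300)&(P[...,1]<300)&(d["range_z"]>0)
    m=inw&(abs(P[...,2]-130)<8); r=cv2.minAreaRect(P[m][:,:2].astype(np.float32)); print(n,"deck",m.sum(),P[m].mean(0),r,cv2.boxPoints(r).tolist())
    for nm,f in(("yel",yel),("red",red)):
        k=inw&f(H)&(P[...,2]>134)
        nn,L,S,C=cv2.connectedComponentsWithStats(k.astype(np.uint8))
        for i in range(1,nn):
            if S[i,4]>8:
                q=P[L==i];print(nm,S[i],C[i],"mean",q.mean(0),"min",q.min(0),"max",q.max(0))
    k=inw&(H[...,0]>100)&(H[...,0]<130)&(H[...,1]>100)&(H[...,2]>90)&(abs(P[...,2]-130)<10); print("blue",k.sum(),P[k].mean(0),P[k].min(0),P[k].max(0))
    k=inw&(abs(P[...,2]-130)<8)&(H[...,2]<70); print("dark",k.sum())
E
```

```text
top deck 9779 [542.5 -21.2 130.6] ((590.778076171875, -25.152603149414062), (360.6981506347656, 290.2132873535156), 76.55587005615234) [[407.7171325683594, -166.82272338867188], [689.977783203125, -234.29647827148438], [773.8389892578125, 116.51751708984375], [491.578369140625, 183.99127197265625]]
yel [327 198   7  11  54] [329.8 203.1] mean [ 514.4 -147.3  174.6] min [ 502.5 -154.2  147.2] max [ 526.2 -142.7  183.2]
red [224 183   9  10  72] [227.9 187.7] mean [546.3  98.5 216.1] min [536.1  88.7 209.8] max [558.5 108.3 220.9]
blue 5 [ 505.9 -147.7  132. ] [ 479.3 -157.3  131.7] [ 548.6 -142.2  132.5]
dark 26
scene deck 7924 [555.5 -33.8 129.8] ((599.525634765625, -25.888168334960938), (361.6379699707031, 306.82568359375), 76.56441497802734) [[408.2977600097656, -166.1126708984375], [706.7261962890625, -237.40423583984375], [790.7535400390625, 114.33633422851562], [492.3250732421875, 185.62789916992188]]
yel [174 198   6   8  26] [176.4 201.1] mean [ 526.7 -156.1  160.8] min [ 512.1 -159.2  146. ] max [ 530.5 -151.1  172.8]
red [266 145   9   9  65] [270.1 149.1] mean [553.3  93.2 211.7] min [540.4  86.2 202. ] max [562.7 103.3 219. ]<stdin>:13: RuntimeWarning: Mean of empty slice.
  ret = um.true_divide(
Traceback (most recent call last):
ValueError: zero-size array to reduction operation minimum which has no identity
```

```bash
cat >> h.py <<'E'
from scipy.spatial.transform import Rotation as Ro
UX=np.array([.9724,-.2334,0]);UY=np.array([.2334,.9724,0]);UZ=np.array([0,0,1.]);O=np.array([547.3,-14.1,0])
def tr(p): p=np.array(p)-O; return np.array([p@UX,p@UY,p[2]])
def goal(o,x,y,ztip):
    T=O+x*UX+y*UY+(ztip+8)*UZ; R=Ro.from_rotvec(o["orientation"])
    best=min(([-UZ,s*UX,-s*UY] for s in(1,-1)),key=lambda a:(R.inv()*Ro.from_matrix(np.array(a).T)).magnitude())
    G=Ro.from_matrix(np.array(best).T); d=T-o["ee_pos"]
    print("t",o["t"],"F",o["ft_force"].round(1),"tcp tractor",tr(o["ee_pos"]).round(1),"toolY",best[1],"dr",(R.inv()*G).as_rotvec().round(3),"dpos cm now-axes",(R.inv().apply(d)/10).round(2),"goal-axes",(G.inv().apply(d)/10).round(2),"w",o["width"])
E
python3 - <<'E'
from h import *
from workcell import ctrl
o=ctrl.get_obs();goal(o,0,-175,290);print(Ro.from_rotvec(o["orientation"]).as_matrix().round(3))
E
```

```text
t 0.1 F [0.3 0.8 0.1] tcp tractor [-408.8  497.5  230. ] toolY [ 0.9724 -0.2334  0.    ] dr [1.367e+00 1.000e-03 1.000e-03] dpos cm now-axes [ -6.73 -57.57  53.68] goal-axes [-6.8  40.88 67.25] w 87.9732329928974
[[-0.001  0.426  0.905]
 [-0.001  0.905 -0.426]
 [-1.    -0.001 -0.   ]]
```

```bash
python3 - <<'E'
from h import *
from workcell import ctrl
o=ctrl.get_obs();R=Ro.from_rotvec(o["orientation"]);n=25
M=sum((R*Ro.from_rotvec([k*1.367/n,0,0])).as_matrix() for k in range(n))
d=(O-175*UY+UZ*298)-o["ee_pos"];s=np.linalg.solve(M,d);print(s)
p=o["ee_pos"].copy()
for k in range(n):
    p+=(R*Ro.from_rotvec([k*1.367/n,0,0])).apply(s)
    if k%4==3:print(p.round(),np.hypot(*p[:2]).round())
E
```

```text
[-2.69011831 -5.57054919 33.6136607 ]
[371. 479. 241.] 606.0
[455. 372. 252.] 588.0
[514. 249. 262.] 571.0
[545. 117. 273.] 557.0
[546. -19. 284.] 547.0
[ 518. -152.  295.] 540.0
```

{"method": "apply_moves", "body": {"increments": [{"gripper": 0, "delta_pos": [-1.36, -0.56, 3.36], "dr": [0.0547, 0, 0]}, {"gripper": 0, "delta_pos": [-1.36, -0.56, 3.36], "dr": [0.0547, 0, 0]}, {"gripper": 0, "delta_pos": [-1.36, -0.56, 3.36], "dr": [0.0547, 0, 0]}, {"gripper": 0, "delta_pos": [-1.36, -0.56, 3.36], "dr": [0.0547, 0, 0]}, {"gripper": 0, "delta_pos": [-1.36, -0.56, 3.36], "dr": [0.0547, 0, 0]}]}}

```text
t: 0.52
ee_pos: [395.2, 453.1, 298.8]
orientation: [0.559, 1.498, -0.561]
ft_force: [0.4, -0.3, -0.0]
width: 57.8
```

{"method": "apply_moves", "body": {"increments": [{"gripper": 0, "delta_pos": [0, -0.56, 3.36], "dr": [0.0547, 0, 0]}, {"gripper": 0, "delta_pos": [0, -0.56, 3.36], "dr": [0.0547, 0, 0]}, {"gripper": 0, "delta_pos": [0, -0.56, 3.36], "dr": [0.0547, 0, 0]}, {"gripper": 0, "delta_pos": [0, -0.56, 3.36], "dr": [0.0547, 0, 0]}, {"gripper": 0, "delta_pos": [0, -0.56, 3.36], "dr": [0.0547, 0, 0]}]}}

```text
t: 0.93
ee_pos: [488.5, 311.0, 298.4]
orientation: [0.771, 1.43, -0.772]
ft_force: [0.1, -0.5, 0.3]
width: 24.4
```

{"method": "apply_moves", "body": {"increments": [{"gripper": 0, "delta_pos": [0, -0.56, 3.36], "dr": [0.0547, 0, 0]}, {"gripper": 0, "delta_pos": [0, -0.56, 3.36], "dr": [0.0547, 0, 0]}, {"gripper": 0, "delta_pos": [0, -0.56, 3.36], "dr": [0.0547, 0, 0]}, {"gripper": 0, "delta_pos": [0, -0.56, 3.36], "dr": [0.0547, 0, 0]}, {"gripper": 0, "delta_pos": [0, -0.56, 3.36], "dr": [0.0547, 0, 0]}]}}

```text
t: 1.35
ee_pos: [539.7, 149.1, 298.3]
orientation: [0.979, 1.34, -0.98]
ft_force: [0.0, 0.2, -1.3]
width: 0.2
```

{"method": "apply_moves", "body": {"increments": [{"gripper": 0, "delta_pos": [0, -0.56, 3.36], "dr": [0.0547, 0, 0]}, {"gripper": 0, "delta_pos": [0, -0.56, 3.36], "dr": [0.0547, 0, 0]}, {"gripper": 0, "delta_pos": [0, -0.56, 3.36], "dr": [0.0547, 0, 0]}, {"gripper": 0, "delta_pos": [0, -0.56, 3.36], "dr": [0.0547, 0, 0]}, {"gripper": 0, "delta_pos": [0, -0.56, 3.36], "dr": [0.0547, 0, 0]}]}}

```text
t: 1.77
ee_pos: [545.4, -20.6, 298.4]
orientation: [1.184, 1.226, -1.184]
ft_force: [0.8, 0.3, 0.6]
width: 0.8
```

{"method": "apply_moves", "body": {"increments": [{"gripper": 0, "delta_pos": [0, -0.56, 3.36], "dr": [0.0547, 0, 0]}, {"gripper": 0, "delta_pos": [0, -0.56, 3.36], "dr": [0.0547, 0, 0]}, {"gripper": 0, "delta_pos": [0, -0.56, 3.36], "dr": [0.0547, 0, 0]}, {"gripper": 0, "delta_pos": [0, -0.56, 3.36], "dr": [0.0547, 0, 0]}, {"gripper": 0, "delta_pos": [0, -0.56, 3.36], "dr": [0.0547, 0, 0]}]}}

```text
t: 2.18
ee_pos: [505.0, -185.5, 298.4]
orientation: [1.383, 1.087, -1.383]
ft_force: [-0.1, -0.8, -0.1]
width: 0.6
```

```bash
python3 - <<'E'
from h import *
from workcell import ctrl
goal(ctrl.get_obs(),0,-175,160)
d=ctrl.get_image("scene");cv2.imwrite("pics/s1.png",cv2.resize(d["img"][100:290,80:350,::-1],None,fx=2.9,fy=2.9))
E
```

```text
t 2.1833 F [-0.1 -0.8 -0.1] tcp tractor [  -1.1 -176.5  298.4] toolY [ 0.9724 -0.2334  0.    ] dr [-0.004 -0.     0.   ] dpos cm now-axes [13.04  0.11 -0.15] goal-axes [13.04  0.11 -0.15] w 0.6058634999443478
```

{"method": "apply_moves", "body": {"increments": [{"gripper": 0, "delta_pos": [3.0, 0.1, 0], "dr": [0, 0, 0]}, {"gripper": 0, "delta_pos": [3.0, 0, 0], "dr": [0, 0, 0]}, {"gripper": 0, "delta_pos": [3.0, 0, 0], "dr": [0, 0, 0]}, {"gripper": 0, "delta_pos": [3.0, 0, 0], "dr": [0, 0, 0]}, {"gripper": 0, "delta_pos": [1.0, 0, 0], "dr": [0, 0, 0]}]}}

```text
t: 2.65
ee_pos: [504.1, -183.2, 164.7]
orientation: [1.38, 1.094, -1.385]
ft_force: [-0.8, -0.8, 0.0]
width: 0.5
```

```bash
cat > look.py <<'E'
from h import *
from workcell import ctrl
import sys
np.set_printoptions(precision=1,suppress=True)
o=ctrl.get_obs();goal(o,0,-171,160); R=Ro.from_rotvec(o["orientation"])
for n in("top","scene"):
    d=ctrl.get_image(n);P=cloud(d);H=hsv(d)
    k=yel(H)&(P[...,2]>145)&(P[...,2]<188)&(P[...,1]>-200)&(P[...,1]<0)&(P[...,0]>470)&(P[...,0]<580)
    q=(P[k]-O)@np.array([UX,UY,UZ]).T; print(n,"yellow",k.sum(),q.mean(0) if len(q) else "",q.min(0) if len(q) else "",q.max(0) if len(q) else "")
    k=red(H)&(P[...,2]>190)&(P[...,2]<240)&(P[...,0]>500)&(P[...,0]<650)&(P[...,1]>50)&(P[...,1]<150);q=(P[k]-O)@np.array([UX,UY,UZ]).T
    print("  red",k.sum(),q.mean(0) if len(q) else "")
    if len(sys.argv)>1: cv2.imwrite(f"pics/{n}{sys.argv[1]}.png",cv2.resize(d["img"][100:290,80:350,::-1] if n=="scene" else d["img"][120:260,180:380,::-1],None,fx=2.9,fy=2.9))
E
python3 look.py a
```

```text
t 2.65 F [-0.8 -0.8  0. ] tcp tractor [  -2.6 -174.5  164.7] toolY [ 1.  -0.2  0. ] dr [-0. -0.  0.] dpos cm now-axes [-0.3  0.2 -0.3] goal-axes [-0.3  0.3 -0.3] w 0.5394730361569235
top yellow 55 [  -1.  -137.2  174.2] [ -13.2 -142.8  149. ] [  11.6 -134.2  182.2]
  red 72 [-27.2 109.2 216.3]
scene yellow 14 [  13.7 -142.5  152.8] [   7.8 -145.8  146.9] [  16.3 -138.6  159.7]
  red 67 [-19.  105.7 211.7]
```

View pics/scenea.png

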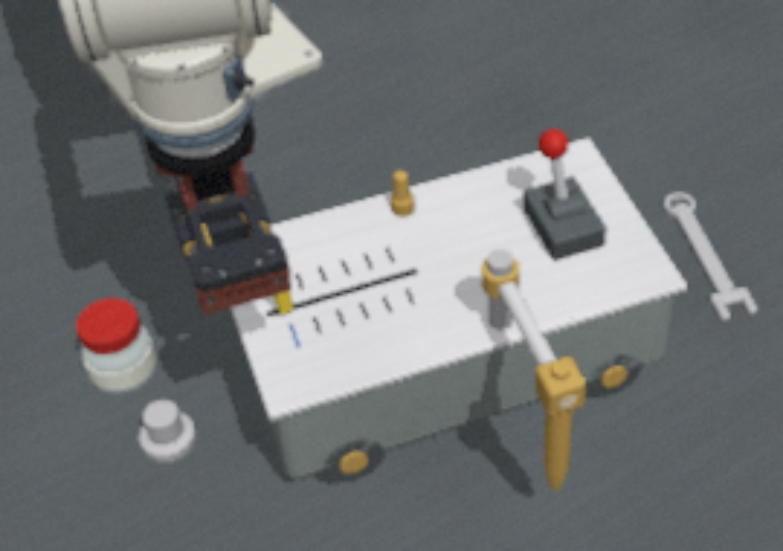

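The crop shows the closed fingers behind the yellow grip at (285,300), with the lever beside the blue home mark at (293,335). The nozzle, tin and bush are untouched. I now advance gently.

{"method": "apply_moves", "body": {"increments": [{"gripper": 0, "delta_pos": [0, 0.2, -0.4], "dr": [0, 0, 0]}, {"gripper": 0, "delta_pos": [0, 0, -0.4], "dr": [0, 0, 0]}, {"gripper": 0, "delta_pos": [0, 0, -0.3], "dr": [0, 0, 0]}, {"gripper": 0, "delta_pos": [0, 0, 0], "dr": [0, 0, 0]}, {"gripper": 0, "delta_pos": [0, 0, 0], "dr": [0, 0, 0]}]}}

```text
t: 3.17
ee_pos: [511.8, -173.8, 169.8]
orientation: [1.381, 1.087, -1.38]
ft_force: [-0.3, -0.2, -0.9]
width: 0.4
```

{"method": "apply_moves", "body": {"increments": [{"gripper": 0, "delta_pos": [0, 0, -0.1], "dr": [0, 0, 0]}, {"gripper": 0, "delta_pos": [0, 0, -0.1], "dr": [0, 0, 0]}, {"gripper": 0, "delta_pos": [0, 0, -0.1], "dr": [0, 0, 0]}, {"gripper": 0, "delta_pos": [0, 0, -0.1], "dr": [0, 0, 0]}, {"gripper": 0, "delta_pos": [0, 0, 0], "dr": [0, 0, 0]}]}}

```text
t: 3.58
ee_pos: [512.1, -170.0, 168.6]
orientation: [1.381, 1.088, -1.381]
ft_force: [-0.6, -0.3, 0.0]
width: 0.1
```

{"method": "apply_moves", "body": {"increments": [{"gripper": 0, "delta_pos": [0, 0, -0.1], "dr": [0, 0, 0]}, {"gripper": 0, "delta_pos": [0, 0, -0.1], "dr": [0, 0, 0]}, {"gripper": 0, "delta_pos": [0, 0, -0.1], "dr": [0, 0, 0]}, {"gripper": 0, "delta_pos": [0, 0, -0.1], "dr": [0, 0, 0]}, {"gripper": 0, "delta_pos": [0, 0, 0], "dr": [0, 0, 0]}]}}

```text
t: 4.0
ee_pos: [513.1, -166.2, 168.7]
orientation: [1.381, 1.088, -1.381]
ft_force: [0.7, -1.6, 0.6]
width: 0.7
```

```bash
python3 look.py
```

```text
t 4.0 F [ 0.7 -1.6  0.6] tcp tractor [   2.2 -155.9  168.7] toolY [ 1.  -0.2  0. ] dr [-0.  0.  0.] dpos cm now-axes [ 0.1 -0.2  1.5] goal-axes [ 0.1 -0.2  1.5] w 0.6852619537116698
top yellow 18 [  -1.  -133.4  164.9] [ -12.1 -135.2  151.1] [   8.6 -132.9  181. ]
  red 70 [-27.4 109.5 216.3]
scene yellow 15 [  14.4 -141.1  153.1] [  11.5 -144.9  145.3] [  15.8 -137.   159.5]
  red 66 [-19.1 105.7 211.9]
```

{"method": "apply_moves", "body": {"increments": [{"gripper": 0, "delta_pos": [0, 0, -0.1], "dr": [0, 0, 0]}, {"gripper": 0, "delta_pos": [0, 0, -0.1], "dr": [0, 0, 0]}, {"gripper": 0, "delta_pos": [0, 0, -0.1], "dr": [0, 0, 0]}, {"gripper": 0, "delta_pos": [0, 0, -0.1], "dr": [0, 0, 0]}, {"gripper": 0, "delta_pos": [0, 0, 0], "dr": [0, 0, 0]}]}}

```text
t: 4.52
ee_pos: [513.9, -162.4, 168.6]
orientation: [1.381, 1.088, -1.381]
ft_force: [-1.6, -3.4, -0.7]
width: 0.3
```

{"method": "apply_moves", "body": {"increments": [{"gripper": 0, "delta_pos": [0, 0, -0.1], "dr": [0, 0, 0]}, {"gripper": 0, "delta_pos": [0, 0, -0.1], "dr": [0, 0, 0]}, {"gripper": 0, "delta_pos": [0, 0, -0.1], "dr": [0, 0, 0]}, {"gripper": 0, "delta_pos": [0, 0, 0], "dr": [0, 0, 0]}, {"gripper": 0, "delta_pos": [0, 0, 0], "dr": [0, 0, 0]}]}}

```text
t: 4.93
ee_pos: [514.7, -159.0, 168.6]
orientation: [1.382, 1.088, -1.381]
ft_force: [0.2, -0.7, -0.6]
width: 0.7
```

{"method": "apply_moves", "body": {"increments": [{"gripper": 0, "delta_pos": [0, 0, -0.1], "dr": [0, 0, 0]}, {"gripper": 0, "delta_pos": [0, 0, -0.1], "dr": [0, 0, 0]}, {"gripper": 0, "delta_pos": [0, 0, -0.1], "dr": [0, 0, 0]}, {"gripper": 0, "delta_pos": [0, 0, 0], "dr": [0, 0, 0]}, {"gripper": 0, "delta_pos": [0, 0, 0], "dr": [0, 0, 0]}]}}

```text
t: 5.35
ee_pos: [515.6, -156.2, 168.8]
orientation: [1.381, 1.088, -1.381]
ft_force: [-0.3, -0.4, 0.5]
width: 0.6
```

```bash
python3 look.py
```

```text
t 5.35 F [-0.3 -0.4  0.5] tcp tractor [   2.3 -145.6  168.8] toolY [ 1.  -0.2  0. ] dr [-0. -0. -0.] dpos cm now-axes [ 0.1 -0.2  2.5] goal-axes [ 0.1 -0.2  2.5] w 0.6147651364799546
top yellow 47 [  -1.3 -116.8  174.9] [ -12.9 -121.7  150.2] [  12.1 -114.3  184.2]
  red 69 [-27.2 109.2 216.5]
scene yellow 14 [  14.2 -122.   153.2] [  11.1 -125.8  147.5] [  17.1 -118.2  159.8]
  red 64 [-19.2 105.6 211.9]
```

First click reached: the lever moved about 20 mm by both cameras, and the finger force is near zero. On to the second.

{"method": "apply_moves", "body": {"increments": [{"gripper": 0, "delta_pos": [0, 0, -0.2], "dr": [0, 0, 0]}, {"gripper": 0, "delta_pos": [0, 0, -0.2], "dr": [0, 0, 0]}, {"gripper": 0, "delta_pos": [0, 0, -0.2], "dr": [0, 0, 0]}, {"gripper": 0, "delta_pos": [0, 0, -0.2], "dr": [0, 0, 0]}, {"gripper": 0, "delta_pos": [0, 0, 0], "dr": [0, 0, 0]}]}}

```text
t: 5.87
ee_pos: [517.4, -148.3, 168.7]
orientation: [1.381, 1.088, -1.381]
ft_force: [-0.2, -0.1, -0.6]
width: 0.4
```

{"method": "apply_moves", "body": {"increments": [{"gripper": 0, "delta_pos": [0, 0, -0.1], "dr": [0, 0, 0]}, {"gripper": 0, "delta_pos": [0, 0, -0.1], "dr": [0, 0, 0]}, {"gripper": 0, "delta_pos": [0, 0, -0.1], "dr": [0, 0, 0]}, {"gripper": 0, "delta_pos": [0, 0, 0], "dr": [0, 0, 0]}, {"gripper": 0, "delta_pos": [0, 0, 0], "dr": [0, 0, 0]}]}}

```text
t: 6.28
ee_pos: [518.0, -145.9, 168.7]
orientation: [1.381, 1.088, -1.381]
ft_force: [-1.2, -1.4, -0.5]
width: 0.4
```

{"method": "apply_moves", "body": {"increments": [{"gripper": 0, "delta_pos": [0, 0, -0.1], "dr": [0, 0, 0]}, {"gripper": 0, "delta_pos": [0, 0, -0.1], "dr": [0, 0, 0]}, {"gripper": 0, "delta_pos": [0, 0, -0.1], "dr": [0, 0, 0]}, {"gripper": 0, "delta_pos": [0, 0, 0], "dr": [0, 0, 0]}, {"gripper": 0, "delta_pos": [0, 0, 0], "dr": [0, 0, 0]}]}}

```text
t: 6.7
ee_pos: [518.7, -142.9, 168.7]
orientation: [1.381, 1.088, -1.381]
ft_force: [-1.1, -3.6, -0.7]
width: 0.4
```

```bash
python3 look.py
```

```text
t 6.7 F [-1.1 -3.6 -0.7] tcp tractor [   2.2 -131.9  168.7] toolY [ 1.  -0.2  0. ] dr [-0.  0.  0.] dpos cm now-axes [ 0.1 -0.2  3.9] goal-axes [ 0.1 -0.2  3.9] w 0.37692755008433454
top yellow 0   
  red 72 [-27.2 109.2 216.4]
scene yellow 18 [  14.3 -116.7  153.1] [   9.8 -120.8  146.6] [  17.9 -112.8  161.5]
  red 62 [-19.  105.6 211.9]
```

{"method": "apply_moves", "body": {"increments": [{"gripper": 0, "delta_pos": [0, 0, -0.1], "dr": [0, 0, 0]}, {"gripper": 0, "delta_pos": [0, 0, -0.1], "dr": [0, 0, 0]}, {"gripper": 0, "delta_pos": [0, 0, 0], "dr": [0, 0, 0]}, {"gripper": 0, "delta_pos": [0, 0, 0], "dr": [0, 0, 0]}, {"gripper": 0, "delta_pos": [0, 0, 0], "dr": [0, 0, 0]}]}}

```text
t: 7.22
ee_pos: [519.2, -140.7, 168.7]
orientation: [1.381, 1.088, -1.381]
ft_force: [-2.0, -1.5, 1.3]
width: 0.6
```

{"method": "apply_moves", "body": {"increments": [{"gripper": 0, "delta_pos": [0, 0, -0.1], "dr": [0, 0, 0]}, {"gripper": 0, "delta_pos": [0, 0, -0.1], "dr": [0, 0, 0]}, {"gripper": 0, "delta_pos": [0, 0, 0], "dr": [0, 0, 0]}, {"gripper": 0, "delta_pos": [0, 0, 0], "dr": [0, 0, 0]}, {"gripper": 0, "delta_pos": [0, 0, 0], "dr": [0, 0, 0]}]}}

```text
t: 7.63
ee_pos: [519.7, -138.7, 168.6]
orientation: [1.382, 1.088, -1.381]
ft_force: [-0.2, -0.6, 0.4]
width: 0.6
```

```bash
python3 look.py
```

```text
t 7.6333 F [-0.2 -0.6  0.4] tcp tractor [   2.3 -127.6  168.6] toolY [ 1.  -0.2  0. ] dr [-0. -0. -0.] dpos cm now-axes [ 0.1 -0.2  4.3] goal-axes [ 0.1 -0.2  4.3] w 0.636091070046429
top yellow 0   
  red 72 [-27.2 109.2 216.3]
scene yellow 15 [  14.4 -112.1  152.3] [  11.9 -116.4  145.2] [  16.5 -107.8  160.6]
  red 63 [-18.8 105.6 211.8]
```

The scene camera puts the lever at about 30 mm, right on the crest with the force fading. A small push more.

{"method": "apply_moves", "body": {"increments": [{"gripper": 0, "delta_pos": [0, 0, -0.1], "dr": [0, 0, 0]}, {"gripper": 0, "delta_pos": [0, 0, -0.1], "dr": [0, 0, 0]}, {"gripper": 0, "delta_pos": [0, 0, 0], "dr": [0, 0, 0]}, {"gripper": 0, "delta_pos": [0, 0, 0], "dr": [0, 0, 0]}, {"gripper": 0, "delta_pos": [0, 0, 0], "dr": [0, 0, 0]}]}}

```text
t: 8.15
ee_pos: [520.1, -137.0, 168.7]
orientation: [1.381, 1.088, -1.381]
ft_force: [0.5, 0.3, -0.1]
width: 0.6
```

```bash
python3 look.py
```

```text
t 8.15 F [ 0.5  0.3 -0.1] tcp tractor [   2.2 -125.8  168.7] toolY [ 1.  -0.2  0. ] dr [-0. -0.  0.] dpos cm now-axes [ 0.1 -0.2  4.5] goal-axes [ 0.1 -0.2  4.5] w 0.5508193253408025
top yellow 18 [ -2.7 -94.8 166.9] [-12.3 -96.1 148.8] [  8.1 -94.  182.3]
  red 72 [-27.3 109.5 216.3]
scene yellow 14 [  14.6 -102.4  154.4] [  11.2 -105.9  147.5] [ 17.5 -98.8 163. ]
  red 66 [-19.1 105.7 211.9]
```

Second click: scene −102.4, so about 40 mm of travel. Next, towards the third crest at TCP y ≈ −107.

{"method": "apply_moves", "body": {"increments": [{"gripper": 0, "delta_pos": [0, 0, -0.2], "dr": [0, 0, 0]}, {"gripper": 0, "delta_pos": [0, 0, -0.2], "dr": [0, 0, 0]}, {"gripper": 0, "delta_pos": [0, 0, -0.2], "dr": [0, 0, 0]}, {"gripper": 0, "delta_pos": [0, 0, -0.2], "dr": [0, 0, 0]}, {"gripper": 0, "delta_pos": [0, 0, 0], "dr": [0, 0, 0]}]}}

```text
t: 8.67
ee_pos: [522.1, -128.8, 168.7]
orientation: [1.381, 1.088, -1.381]
ft_force: [-0.3, 1.1, 0.1]
width: 0.4
```

{"method": "apply_moves", "body": {"increments": [{"gripper": 0, "delta_pos": [0, 0, -0.1], "dr": [0, 0, 0]}, {"gripper": 0, "delta_pos": [0, 0, -0.1], "dr": [0, 0, 0]}, {"gripper": 0, "delta_pos": [0, 0, -0.1], "dr": [0, 0, 0]}, {"gripper": 0, "delta_pos": [0, 0, 0], "dr": [0, 0, 0]}, {"gripper": 0, "delta_pos": [0, 0, 0], "dr": [0, 0, 0]}]}}

```text
t: 9.08
ee_pos: [522.7, -126.5, 168.7]
orientation: [1.381, 1.088, -1.381]
ft_force: [0.9, -1.9, -0.3]
width: 0.4
```

{"method": "apply_moves", "body": {"increments": [{"gripper": 0, "delta_pos": [0, 0, -0.1], "dr": [0, 0, 0]}, {"gripper": 0, "delta_pos": [0, 0, -0.1], "dr": [0, 0, 0]}, {"gripper": 0, "delta_pos": [0, 0, -0.1], "dr": [0, 0, 0]}, {"gripper": 0, "delta_pos": [0, 0, 0], "dr": [0, 0, 0]}, {"gripper": 0, "delta_pos": [0, 0, 0], "dr": [0, 0, 0]}]}}

```text
t: 9.5
ee_pos: [523.4, -123.5, 168.7]
orientation: [1.381, 1.088, -1.381]
ft_force: [-1.6, -3.3, 0.1]
width: 0.4
```

{"method": "apply_moves", "body": {"increments": [{"gripper": 0, "delta_pos": [0, 0, -0.1], "dr": [0, 0, 0]}, {"gripper": 0, "delta_pos": [0, 0, -0.1], "dr": [0, 0, 0]}, {"gripper": 0, "delta_pos": [0, 0, 0], "dr": [0, 0, 0]}, {"gripper": 0, "delta_pos": [0, 0, 0], "dr": [0, 0, 0]}, {"gripper": 0, "delta_pos": [0, 0, 0], "dr": [0, 0, 0]}]}}

```text
t: 9.92
ee_pos: [523.9, -121.3, 168.7]
orientation: [1.381, 1.088, -1.381]
ft_force: [-1.2, -2.9, 0.1]
width: 0.7
```

```bash
python3 look.py
```

```text
t 9.9167 F [-1.2 -2.9  0.1] tcp tractor [   2.2 -109.7  168.7] toolY [ 1.  -0.2  0. ] dr [-0. -0.  0.] dpos cm now-axes [ 0.1 -0.2  6.1] goal-axes [ 0.1 -0.2  6.1] w 0.6611506826470837
top yellow 0   
  red 71 [-27.  109.2 216.3]
scene yellow 14 [ 14.1 -95.2 152.7] [ 10.7 -98.5 146.6] [ 16.2 -91.4 161. ]
  red 63 [-19.  105.5 212. ]
```

{"method": "apply_moves", "body": {"increments": [{"gripper": 0, "delta_pos": [0, 0, -0.1], "dr": [0, 0, 0]}, {"gripper": 0, "delta_pos": [0, 0, -0.1], "dr": [0, 0, 0]}, {"gripper": 0, "delta_pos": [0, 0, 0], "dr": [0, 0, 0]}, {"gripper": 0, "delta_pos": [0, 0, 0], "dr": [0, 0, 0]}, {"gripper": 0, "delta_pos": [0, 0, 0], "dr": [0, 0, 0]}]}}

```text
t: 10.43
ee_pos: [524.4, -119.2, 168.7]
orientation: [1.382, 1.088, -1.381]
ft_force: [0.5, -0.2, 0.6]
width: 0.7
```

{"method": "apply_moves", "body": {"increments": [{"gripper": 0, "delta_pos": [0, 0, -0.1], "dr": [0, 0, 0]}, {"gripper": 0, "delta_pos": [0, 0, -0.1], "dr": [0, 0, 0]}, {"gripper": 0, "delta_pos": [0, 0, 0], "dr": [0, 0, 0]}, {"gripper": 0, "delta_pos": [0, 0, 0], "dr": [0, 0, 0]}, {"gripper": 0, "delta_pos": [0, 0, 0], "dr": [0, 0, 0]}]}}

```text
t: 10.85
ee_pos: [524.8, -117.5, 168.7]
orientation: [1.381, 1.088, -1.381]
ft_force: [-0.3, -0.3, 0.3]
width: 0.5
```

```bash
python3 look.py
```

```text
t 10.85 F [-0.3 -0.3  0.3] tcp tractor [   2.3 -105.8  168.7] toolY [ 1.  -0.2  0. ] dr [-0. -0. -0.] dpos cm now-axes [ 0.1 -0.2  6.5] goal-axes [ 0.1 -0.2  6.5] w 0.4878407677247851
top yellow 0   
  red 71 [-27.3 109.4 216.2]
scene yellow 11 [ 13.9 -83.6 152.4] [  9.9 -85.9 146.1] [ 15.9 -79.8 158.3]
  red 65 [-18.5 105.4 212.4]
```

The lever snapped into the third click. I back off, rise clear, and check.

{"method": "apply_moves", "body": {"increments": [{"gripper": 0, "delta_pos": [0, 0, 0.5], "dr": [0, 0, 0]}, {"gripper": 0, "delta_pos": [0, 0, 1.5], "dr": [0, 0, 0]}, {"gripper": 0, "delta_pos": [-2, 0, 0], "dr": [0, 0, 0]}, {"gripper": 0, "delta_pos": [-4, 0, 0], "dr": [0, 0, 0]}, {"gripper": 0, "delta_pos": [-4, 0, 0], "dr": [0, 0, 0]}]}}

```text
t: 11.37
ee_pos: [518.7, -137.3, 268.5]
orientation: [1.38, 1.091, -1.385]
ft_force: [1.2, -1.0, -0.4]
width: 0.6
```

{"method": "apply_moves", "body": {"increments": [{"gripper": 0, "delta_pos": [-2, -3, 0], "dr": [0, 0, 0]}, {"gripper": 0, "delta_pos": [0, -4, 0], "dr": [0, 0, 0]}, {"gripper": 0, "delta_pos": [0, -1, -4], "dr": [0, 0, 0]}, {"gripper": 0, "delta_pos": [0, 0, -4], "dr": [0, 0, 0]}, {"gripper": 0, "delta_pos": [0, 0, -4], "dr": [0, 0, 0]}]}}

```text
t: 11.78
ee_pos: [469.8, -1.2, 289.4]
orientation: [1.384, 1.085, -1.382]
ft_force: [0.6, -0.7, 1.1]
width: 0.5
```

```bash
sed -i 's/goal(o,0,-171,160)/goal(o,-72,108,192)/' look.py; python3 look.py b
```

```text
t 11.7833 F [ 0.6 -0.7  1.1] tcp tractor [-78.4  -5.6 289.4] toolY [ 1.  -0.2  0. ] dr [-0. -0. -0.] dpos cm now-axes [  8.9   0.6 -11.4] goal-axes [  8.9   0.6 -11.4] w 0.46602156571594044
top yellow 0   
  red 33 [-28.4 114.2 216.4]
scene yellow 27 [ 10.9 -83.8 160.2] [ -0.7 -86.3 145.1] [ 17.3 -78.6 174.6]
  red 64 [-18.9 105.5 211.9]
```

View pics/sceneb.png

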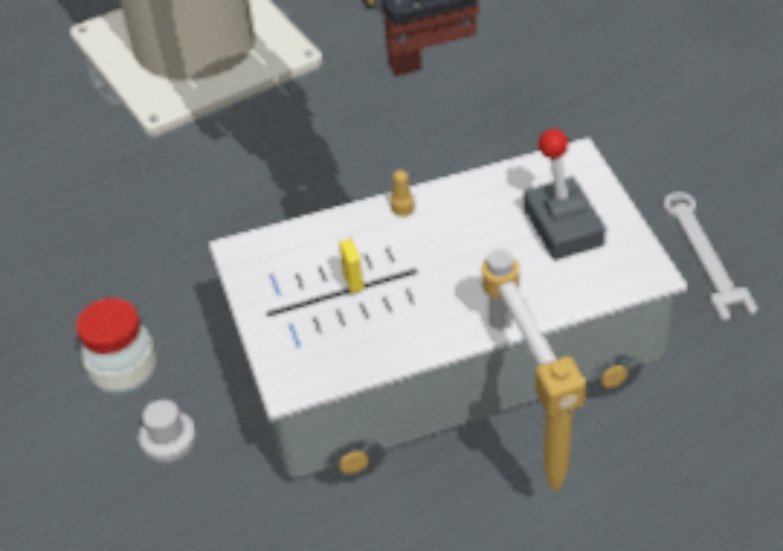

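The yellow lever at (353,270) stands between the third marks, (346,~260) and (364,312), counted after blue. Travel measures about 59 mm, and the bystanders are unmoved. Now the clutch.

{"method": "apply_moves", "body": {"increments": [{"gripper": 0, "delta_pos": [0, 0.2, -4], "dr": [0, 0, 0]}, {"gripper": 0, "delta_pos": [0, 0.2, -4], "dr": [0, 0, 0]}, {"gripper": 0, "delta_pos": [0, 0, -3.4], "dr": [0, 0, 0]}, {"gripper": 0, "delta_pos": [3, 0, 0], "dr": [0, 0, 0]}, {"gripper": 0, "delta_pos": [3, 0, 0], "dr": [0, 0, 0]}]}}

```text
t: 12.3
ee_pos: [502.9, 109.5, 229.4]
orientation: [1.382, 1.087, -1.375]
ft_force: [0.5, -0.4, -0.1]
width: 0.4
```

{"method": "apply_moves", "body": {"increments": [{"gripper": 0, "delta_pos": [2.5, 0, 0], "dr": [0, 0, 0]}, {"gripper": 0, "delta_pos": [0, 0.4, 0], "dr": [0, 0, 0]}, {"gripper": 0, "delta_pos": [0, 0.4, 0], "dr": [0, 0, 0]}, {"gripper": 0, "delta_pos": [0, 0, 0], "dr": [0, 0, 0]}, {"gripper": 0, "delta_pos": [0, 0, 0], "dr": [0, 0, 0]}]}}

```text
t: 12.72
ee_pos: [510.4, 106.0, 205.4]
orientation: [1.384, 1.086, -1.379]
ft_force: [0.1, 0.2, 0.1]
width: 0.7
```

```bash
python3 look.py
```

```text
t 12.7167 F [0.1 0.2 0.1] tcp tractor [-63.9 108.2 205.4] toolY [ 1.  -0.2  0. ] dr [-0. -0. -0.] dpos cm now-axes [ 0.5 -0.8  0. ] goal-axes [ 0.5 -0.8  0. ] w 0.6623237511743394
top yellow 47 [ -2.4 -78.  177. ] [-13.1 -83.9 147.5] [ 10.2 -74.2 183.1]
  red 0 
scene yellow 34 [ 10.3 -83.6 159.2] [ -3.6 -86.1 145.3] [ 17.1 -78.  174.8]
  red 62 [-18.6 105.7 211.7]
```

{"method": "apply_moves", "body": {"increments": [{"gripper": 0, "delta_pos": [0, 0.3, 0], "dr": [0, 0, 0]}, {"gripper": 0, "delta_pos": [0, 0.4, 0], "dr": [0, 0, 0]}, {"gripper": 0, "delta_pos": [0, 0.4, 0], "dr": [0, 0, 0]}, {"gripper": 0, "delta_pos": [0, 0.4, 0], "dr": [0, 0, 0]}, {"gripper": 0, "delta_pos": [0, 0.4, 0], "dr": [0, 0, 0]}]}}

```text
t: 13.23
ee_pos: [527.5, 101.9, 203.7]
orientation: [1.381, 1.088, -1.382]
ft_force: [-3.2, 1.1, 2.5]
width: 0.3
```

{"method": "apply_moves", "body": {"increments": [{"gripper": 0, "delta_pos": [0, 0.4, 0], "dr": [0, 0, 0]}, {"gripper": 0, "delta_pos": [0, 0.4, 0], "dr": [0, 0, 0]}, {"gripper": 0, "delta_pos": [0, 0.4, 0], "dr": [0, 0, 0]}, {"gripper": 0, "delta_pos": [0, 0.4, 0], "dr": [0, 0, 0]}, {"gripper": 0, "delta_pos": [0, 0.4, 0], "dr": [0, 0, 0]}]}}

```text
t: 13.65
ee_pos: [547.2, 97.1, 203.6]
orientation: [1.381, 1.088, -1.381]
ft_force: [-1.7, 0.2, 1.1]
width: 0.2
```

{"method": "apply_moves", "body": {"increments": [{"gripper": 0, "delta_pos": [0, 0.4, 0], "dr": [0, 0, 0]}, {"gripper": 0, "delta_pos": [0, 0.4, 0], "dr": [0, 0, 0]}, {"gripper": 0, "delta_pos": [0, 0.3, 0], "dr": [0, 0, 0]}, {"gripper": 0, "delta_pos": [0, 0.3, 0], "dr": [0, 0, 0]}, {"gripper": 0, "delta_pos": [0, 0, 0], "dr": [0, 0, 0]}]}}

```text
t: 14.07
ee_pos: [561.1, 93.8, 203.7]
orientation: [1.382, 1.087, -1.381]
ft_force: [-0.6, -0.5, -0.7]
width: 0.2
```

```bash
python3 look.py c
```

```text
t 14.0667 F [-0.6 -0.5 -0.7] tcp tractor [-11.8 108.1 203.7] toolY [ 1.  -0.2  0. ] dr [-0. -0. -0.] dpos cm now-axes [ 0.4 -6.   0. ] goal-axes [ 0.4 -6.   0. ] w 0.207691183363017
top yellow 46 [ -2.3 -78.1 177.5] [-13.  -83.8 153.7] [ 10.5 -74.3 184.6]
  red 0 
scene yellow 35 [ 10.6 -83.8 159.8] [ -5.4 -86.2 145.8] [ 16.9 -77.9 176.1]
  red 49 [ 18.5 104.7 215.3]
```

{"method": "apply_moves", "body": {"increments": [{"gripper": 0, "delta_pos": [0, 0.3, 0], "dr": [0, 0, 0]}, {"gripper": 0, "delta_pos": [0, 0.3, 0], "dr": [0, 0, 0]}, {"gripper": 0, "delta_pos": [0, 0.3, 0], "dr": [0, 0, 0]}, {"gripper": 0, "delta_pos": [0, 0.2, 0], "dr": [0, 0, 0]}, {"gripper": 0, "delta_pos": [0, 0, 0], "dr": [0, 0, 0]}]}}

```text
t: 14.58
ee_pos: [571.4, 91.3, 203.6]
orientation: [1.381, 1.088, -1.381]
ft_force: [1.0, -1.0, 0.6]
width: 0.3
```

{"method": "apply_moves", "body": {"increments": [{"gripper": 0, "delta_pos": [0, 0.1, 0], "dr": [0, 0, 0]}, {"gripper": 0, "delta_pos": [0, 0.1, 0], "dr": [0, 0, 0]}, {"gripper": 0, "delta_pos": [0, 0, 0], "dr": [0, 0, 0]}, {"gripper": 0, "delta_pos": [0, 0, 0], "dr": [0, 0, 0]}, {"gripper": 0, "delta_pos": [0, 0, 0], "dr": [0, 0, 0]}]}}

```text
t: 15.0
ee_pos: [573.0, 90.9, 203.7]
orientation: [1.381, 1.088, -1.381]
ft_force: [-0.8, -0.1, -0.5]
width: 0.7
```

```bash
python3 look.py
```

```text
t 15.0 F [-0.8 -0.1 -0.5] tcp tractor [  0.5 108.1 203.7] toolY [ 1.  -0.2  0. ] dr [-0. -0. -0.] dpos cm now-axes [ 0.4 -7.2  0. ] goal-axes [ 0.4 -7.2  0. ] w 0.6761432831689574
top yellow 47 [ -2.3 -78.  176.8] [-12.9 -84.  146.6] [ 10.2 -74.2 183.9]
  red 0 
scene yellow 33 [ 10.6 -83.7 159.5] [ -7.3 -86.2 145.7] [ 18.5 -78.4 173.5]
  red 57 [ 30.2 105.1 212.3]
```

{"method": "apply_moves", "body": {"increments": [{"gripper": 0, "delta_pos": [0, 0.1, 0], "dr": [0, 0, 0]}, {"gripper": 0, "delta_pos": [0, 0.1, 0], "dr": [0, 0, 0]}, {"gripper": 0, "delta_pos": [0, 0.1, 0], "dr": [0, 0, 0]}, {"gripper": 0, "delta_pos": [0, 0.1, 0], "dr": [0, 0, 0]}, {"gripper": 0, "delta_pos": [0, 0, 0], "dr": [0, 0, 0]}]}}

```text
t: 15.52
ee_pos: [577.0, 89.9, 203.6]
orientation: [1.381, 1.088, -1.381]
ft_force: [-2.2, 0.1, -0.1]
width: -0.0
```

{"method": "apply_moves", "body": {"increments": [{"gripper": 0, "delta_pos": [0, 0.1, 0], "dr": [0, 0, 0]}, {"gripper": 0, "delta_pos": [0, 0.1, 0], "dr": [0, 0, 0]}, {"gripper": 0, "delta_pos": [0, 0, 0], "dr": [0, 0, 0]}, {"gripper": 0, "delta_pos": [0, 0, 0], "dr": [0, 0, 0]}, {"gripper": 0, "delta_pos": [0, 0, 0], "dr": [0, 0, 0]}]}}

```text
t: 15.93
ee_pos: [579.0, 89.5, 203.8]
orientation: [1.381, 1.088, -1.381]
ft_force: [-0.5, 0.0, 0.1]
width: 0.8
```

```bash
python3 look.py d
```

```text
t 15.9333 F [-0.5  0.   0.1] tcp tractor [  6.6 108.1 203.8] toolY [ 1.  -0.2  0. ] dr [-0. -0. -0.] dpos cm now-axes [ 0.4 -7.9  0. ] goal-axes [ 0.4 -7.9  0. ] w 0.7519718468460928
top yellow 46 [ -2.3 -78.1 177.3] [-13.2 -83.9 151. ] [  9.6 -74.3 183.7]
  red 0 
scene yellow 36 [ 10.8 -83.4 160.4] [ -4.  -86.2 145.7] [ 16.6 -78.3 177. ]
  red 60 [ 36.1 104.7 210.6]
```

View pics/scened.png

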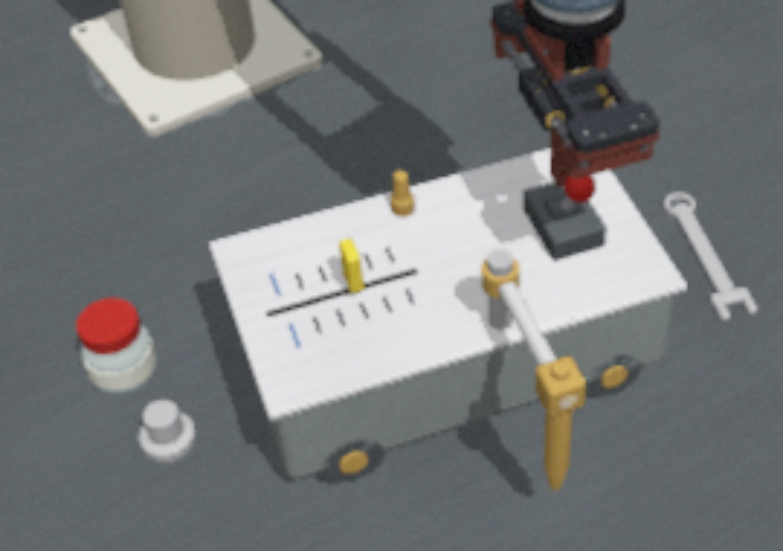

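The knob at (580,187) now leans to +x with the finger behind it. No stop force yet, so I push on in 1 mm rows.

{"method": "apply_moves", "body": {"increments": [{"gripper": 0, "delta_pos": [0, 0.1, 0], "dr": [0, 0, 0]}, {"gripper": 0, "delta_pos": [0, 0.1, 0], "dr": [0, 0, 0]}, {"gripper": 0, "delta_pos": [0, 0, 0], "dr": [0, 0, 0]}, {"gripper": 0, "delta_pos": [0, 0, 0], "dr": [0, 0, 0]}, {"gripper": 0, "delta_pos": [0, 0, 0], "dr": [0, 0, 0]}]}}

```text
t: 16.45
ee_pos: [579.7, 89.3, 203.5]
orientation: [1.38, 1.09, -1.383]
ft_force: [-5.3, 2.1, 2.3]
width: 0.8
```

```bash
python3 look.py
```

```text
t 16.45 F [-5.3  2.1  2.3] tcp tractor [  7.3 108.1 203.5] toolY [ 1.  -0.2  0. ] dr [-0.  0.  0.] dpos cm now-axes [ 0.4 -7.9  0. ] goal-axes [ 0.3 -7.9  0. ] w 0.7924746325659806
top yellow 47 [ -2.3 -78.  176.7] [-12.8 -84.  151.1] [ 10.5 -74.3 183.3]
  red 0 
scene yellow 37 [ 11.3 -83.2 160.4] [ -2.3 -86.3 146.1] [ 17.6 -77.9 175.4]
  red 60 [ 36.7 105.1 210.1]
```

{"method": "apply_moves", "body": {"increments": [{"gripper": 0, "delta_pos": [0, 0.1, 0], "dr": [0, 0, 0]}, {"gripper": 0, "delta_pos": [0, 0, 0], "dr": [0, 0, 0]}, {"gripper": 0, "delta_pos": [0, 0, 0], "dr": [0, 0, 0]}, {"gripper": 0, "delta_pos": [0, 0, 0], "dr": [0, 0, 0]}, {"gripper": 0, "delta_pos": [0, 0, 0], "dr": [0, 0, 0]}]}}

```text
t: 16.97
ee_pos: [579.8, 89.2, 203.5]
orientation: [1.379, 1.091, -1.385]
ft_force: [-8.7, 2.7, 4.5]
width: 0.6
```

{"method": "apply_moves", "body": {"increments": [{"gripper": 0, "delta_pos": [0, -0.5, 0], "dr": [0, 0, 0]}, {"gripper": 0, "delta_pos": [0, -1.5, 0], "dr": [0, 0, 0]}, {"gripper": 0, "delta_pos": [0, -2, 0], "dr": [0, 0, 0]}, {"gripper": 0, "delta_pos": [-3, -2, 0], "dr": [0, 0, 0]}, {"gripper": 0, "delta_pos": [-4, -2, 0], "dr": [0, 0, 0]}]}}

```text
t: 17.38
ee_pos: [502.8, 106.9, 269.1]
orientation: [1.377, 1.09, -1.386]
ft_force: [0.3, 0.9, 1.1]
width: 0.0
```

{"method": "apply_moves", "body": {"increments": [{"gripper": 0, "delta_pos": [-2, -3, 0], "dr": [0, 0, 0]}, {"gripper": 0, "delta_pos": [0, -3, 0], "dr": [0, 0, 0]}, {"gripper": 0, "delta_pos": [0, 0, 0], "dr": [0, 0, 0]}, {"gripper": 0, "delta_pos": [0, 0, 0], "dr": [0, 0, 0]}, {"gripper": 0, "delta_pos": [0, 0, 0], "dr": [0, 0, 0]}]}}

```text
t: 17.8
ee_pos: [447.8, 121.3, 291.2]
orientation: [1.382, 1.087, -1.38]
ft_force: [0.1, -0.8, 0.3]
width: 0.7
```

```bash
python3 look.py e
```

```text
t 17.8 F [ 0.1 -0.8  0.3] tcp tractor [-128.4  108.5  291.2] toolY [ 1.  -0.2  0. ] dr [-0. -0. -0.] dpos cm now-axes [9.1 5.6 0.1] goal-axes [9.1 5.6 0.1] w 0.7092537171275375
top yellow 47 [ -2.2 -78.1 176.3] [-13.  -84.2 148. ] [ 10.2 -74.4 182.6]
  red 62 [ 27.2 110.  215.6]
scene yellow 40 [ 11.2 -83.2 161.3] [ -1.7 -86.3 146.2] [ 17.4 -77.7 174.5]
  red 62 [ 36.3 105.2 210.6]
```

View pics/scenee.png

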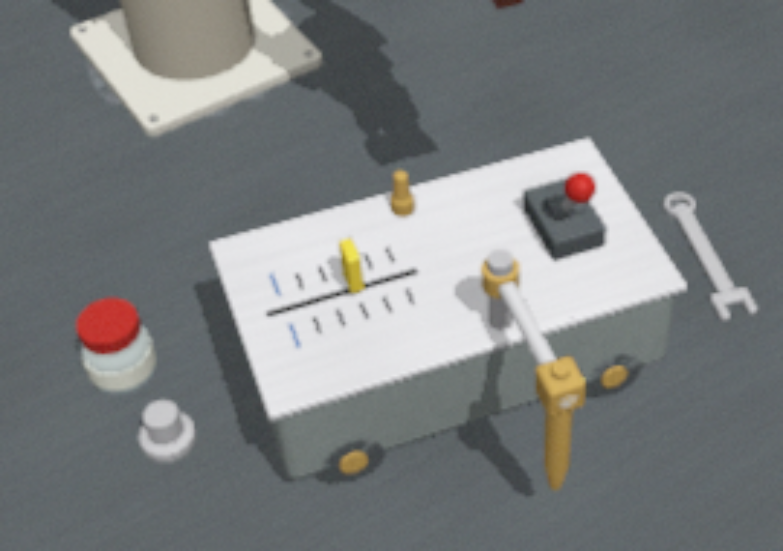

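The clutch has gone over: the knob at (580,187) sits at tractor x +27 and stalled against the stop at about 9 N. The speed lever is still in the third click and the bystanders are unmoved. Handing in.

```bash
python3 -c "
from workcell import ctrl
print(ctrl.close_job())"
```

```text
the job is handed in; nothing more can be done
None
```

I pushed the yellow speed lever from home into its third click, then pushed the red clutch lever over to its far stop. I backed the arm clear and handed the job in at about 18 s; the hand-in reported no verdict.

- **Speed lever:** It went one click at a time with the closed fingertips. The highest force I read was about 4 N. The cameras put the travel at about 59 mm by both views. In the picture it stands between the third pair of marks.
- **Clutch lever:** The knob moved from tractor x −27 mm to +27 mm, about 0.97 rad. It stalled against the stop at about 10 N and stayed there after I let go.
- **Bystanders:** The nozzle, spanner, tin and bush looked unmoved in the last picture. I judged this by eye and did not measure it.
- **Disagreement between views:** The two cameras differ by up to about 10 mm on absolute positions, since each sees a different face of the levers. I therefore relied on differences within one view. No check failed.

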